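# Hold the carved lid over its box for marking

### The job

Pick up the rectangular wooden lid by its bar handle, squeezing gently (the soft fresh wood bruises: about 10 N is plenty, never above 25 N a finger), lift it over the plank that stands on edge and bring it above the rectangular open box that it fits. Stop with it hovering level about 10 mm above the box's rim, centred and its long side along the box's long side, so that the hinges can be marked, and finish while still holding it there. Never touch the plank or the box, and leave everything else on the bench where it is.

Things in the scene. Friction and masses are not known exactly. Their poses are not given: they have to be found in the camera images.
- lid: rectangular pale wooden lid lying on the bench right way up, 140 (x) x 90 (y) mm. Origin: centre of its underside; z up. From below: a locating lip 120 x 70 mm, 6 mm deep (z 0 to 6), the lid plate 12 mm thick (z 6 to 18) and a bar handle 70 mm long along x, 16 mm wide across y, 30 mm high (z 18 to 48) at the middle. Weighs 0.1 to 0.2 kg. Its two ends are alike: a half turn makes no difference.
- box: rectangular open-topped pale wooden box standing on the bench, the one the lid fits: 140 (x) x 90 (y) x 60 (z) mm outside, walls 8 mm. Loose, about 0.6 kg. Origin: centre of its underside; z up. Its two ends are alike.
- box_rim (a point): centre of the box's open mouth, level with the rim's top, 60 mm above the box's origin; axes as the box's
- plank: wooden plank standing on edge between lid and box, fixed: 400 mm long (x), 28 mm thick (y), 110 mm high, with 45 mm high foot blocks reaching 40 mm either side of its middle plane near its ends. Origin: centre of its underside.
- small_box: small square open wooden box, 90 x 90 x 50 mm; bystander. Origin: centre of its underside
- round_lid: flat round wooden lid, 90 mm across, 12 mm thick with a 22 mm round knob 16 mm high; bystander. Origin: centre of its underside
- wedge: small dark wooden block, 50 x 26 x 30 mm, near the plank; bystander. Origin: centre of its underside
- tin: low round brass tin, 68 mm across, 28 mm high; bystander. Origin: centre of its underside
- sander: cork sanding block, 100 x 60 x 34 mm; bystander. Origin: centre of its underside
There are look-alikes about, which are no part of the job. Leave any pink look-alike of the box alone.

How it is judged:
By the outcome, as a careful person would: the job done as asked, in the order asked, and still so for the second after the job is handed in, while the arm keeps its last pose, push and grip.
It also fails if it takes over 51 s, if anything falls off the work surface, if the arm or the gripper's body presses on something with over 40 N, if the wrist force passes 120 N, or if a joint passes its speed limit or range.

### The arm

A 6-joint arm with a two-finger parallel gripper is mounted at the origin on the work surface. World frame = base frame: x ahead of the robot, y to its left, z up, the work surface at z = 0. Lengths are in m, angles in rad, forces in N, time in s.
With the tool pointing down it reaches from about 0.35 to 0.975 m from the base axis. Payload 4.9 kg.
Tool frame: the origin (TCP) lies at the very end of the fingers, on their centre line; the grasp point (between the pads) lies 19 mm behind it; z points along the fingers, y is the line along which they close (so a half turn about z gives the same grasp; the last joint's range is limited). The gripper opens to 85 mm and grips with 20 to 120 N. Pads are 22 mm wide; open, the fingers measure 114 mm over their backs; the gripper's body (76 mm by 85 mm) begins 54 mm behind the grasp point. The pads swing forward as they close: fully open they stand 13 mm farther back than shut.
Start: joints at [1.208, 0.053, 1.613, -0, 1.476, -0.119], TCP at [0.151, 0.607, 0.231] pointing down, gripper open.
Joint ranges: [-3.01, 3.01], [-1.01, 2.22], [0.06, 2.58], [-1.02, 4.17], [0.09, 2.62], [-3.14, 3.14]. Speed limits (rad/s): [2.57, 2.57, 3.14, 3.14, 3.14, 3.14].

### API

Orientations are given as a rotation vector (axis times angle).
In Python, from station import * gives the robot as it stands.
- The arm moves only by the shell command python3 -m crank 'ROWS' [OPENING] [FORCE]. ROWS is JSON, a list of rows, each an object with "offset": the shift along the tool's x, y, z in m, a list of three; "twist": the turn, a rotation vector about the tool's x, y, z in degrees, a list of three. In form: [{"offset": [x, y, z], "twist": [rx, ry, rz]}, ...]. A call has 1 to 20 rows; each row is the pose to reach, as a shift and turn from the pose commanded when the call began, along the tool's axes at that moment; what a row does not reach only later rows make up. A row lasts 1/8 s, in which the tool goes at most 62.5 mm and 10.7 degrees, less where a joint would pass 70% of its speed; a pose out of reach is approached as far as the arm can. A call with a gripper value outside its range is refused whole. OPENING is the opening, from 0 (shut) to 1 (fully open), set as the call begins (- or left out, the last holds). The fingers move at their own pace and stop on an object; FORCE is the grip in N (left out, the last holds). Time passes only in rows, so rows that repeat a pose let the fingers close. It gives the time, the measured TCP pose, the force, the opening and the grip force at its end, in the units of the state.
- get_obs(): the state, without advancing time (a new reading comes with each control period).
- get_image(name): name is "scene" or "top" or "wrist"; returns the picture (420x560x3 uint8, red, green, blue); there is no depth.
- get_calibration(name): a dict with "intrinsics" (3x3 intrinsics, pixels), "k1" (the pictures are not rectified: a ray, as slopes to the right and down, at radius r is drawn at 1 + k1 r^2 times it, then the intrinsics apply), "world_from_camera" (4x4, takes a point from camera to world coordinates); the wrist camera has in their place "tool_from_camera" (4x4, takes a point from camera to tool coordinates, whose origin is the TCP and whose axes are the flange's). Camera axes: x right, y up, looking along -z (the intrinsics and any distortion apply to the point x, -y, -z); pixel columns grow to the right and rows downward; lengths in m; the calibration is good to about 2 mm. A picture is of the moment at which its call begins: read the wrist's pose just before it. get_calibration takes no time and is no camera call.
- finish_job(): hands the job in; it is judged then, once.
Trained networks look in the newest picture that a camera, given by its name, has taken for a name from the list of things; names that differ only in an ending like _2 or _b are one class to them, and where a whole thing is asked for, a point or a joint stands for the part that bears it (a point fixed in the world has none). Each returns a list of dicts, best first, with "confidence" (0 to 1); they miss things now and then, are a little off and sometimes report something else, mostly with a low value. They report only what shows in the picture. A call takes as long as a camera call. They do not tell look-alikes from the thing itself.
- cut_out(query, camera): "region" (420x560 bool, what is visible of it) and "rect" ([centre column, centre row, width, height] in pixels, round what is visible of it).
The state is a dict: "t": time; "q": joint angles; "dq": joint speeds; "effort": joint torques, N m; "tool_pos": TCP position; "tool_rot": TCP orientation; "contact_force": force on the tool from outside, world axes, zero at the start; "wrist_torque": the same for the moment, N m; "opening": finger opening in m; "grip_force": force on a finger pad.
Only numpy, scipy, OpenCV 4.12 (cv2) and the standard library are available. Lean on these libraries where they do the work, as an engineer would, in place of code of your own. Each camera call takes 0.05 s, during which the arm holds its last target. There are 200 camera calls.

## Working session

There is one attempt and no reset: what is moved stays moved. The work goes in short steps, Python scripts to look and compute and a shell command to move; the robot and the scene stay as the last step left them, time stands still between calls to the robot, and variables do not carry over. Pictures are saved under pics/ and viewed, at most 10 in all, crops included, and the job is handed in when it is done.

```bash
ls; mkdir -p pics; python3 - <<'E'
from station import *
import cv2,numpy as np
o=get_obs(); print({k:np.round(v,3) for k,v in o.items()})
for n in("top","scene"):
    im=get_image(n); cv2.imwrite(f"pics/{n}0.png",im[:,:,::-1])
    c=get_calibration(n); print(n,c["k1"],np.round(c["intrinsics"],1).tolist(),np.round(c["world_from_camera"],3).tolist())
    for q in("lid","box","plank"):
        for d in cut_out(q,n)[:4]: print(q,round(d["confidence"],2),np.round(d["rect"]))
c=get_calibration("wrist");print(c)
E
```

```text
pics
{'t': np.float64(0.0), 'q': array([ 1.208,  0.053,  1.614,  0.   ,  1.476, -0.119]), 'dq': array([ 0.001, -0.   , -0.001, -0.001,  0.   , -0.001]), 'effort': array([ 2.0000e-03, -3.9367e+01, -3.7018e+01, -0.0000e+00,  7.0000e-03,
       -0.0000e+00]), 'tool_pos': array([0.151, 0.606, 0.23 ]), 'tool_rot': array([-3.820e-01, -3.118e+00,  3.000e-03]), 'contact_force': array([-0.503,  0.001, -0.107]), 'wrist_torque': array([ 0.048, -0.014, -0.028]), 'grip_force': np.float64(0.0), 'opening': np.float64(0.085)}
top -0.10601945584245652 [[387.3, 0.0, 273.0], [0.0, 387.3, 212.1], [0.0, 0.0, 1.0]] [[0.013, 0.996, -0.086, 0.463], [-1.0, 0.012, -0.017, -0.065], [-0.016, 0.086, 0.996, 0.882], [0.0, 0.0, 0.0, 1.0]]
lid 0.91 [144. 175.  52.  63.]
box 0.98 [373. 338.  78.  65.]
box 0.77 [367. 185.  78.  54.]
box 0.7 [381. 105.  75.  68.]
plank 0.57 [242. 203.  47. 191.]
scene -0.07211035983472285 [[483.5, 0.0, 283.2], [0.0, 483.5, 208.4], [0.0, 0.0, 1.0]] [[0.676, -0.532, 0.51, 1.114], [0.737, 0.483, -0.473, -0.634], [0.006, 0.695, 0.719, 0.909], [0.0, 0.0, 0.0, 1.0]]
lid 0.67 [399. 187.  51.  45.]
box 0.78 [254. 281.  75.  74.]
box 0.72 [293. 339.  57.  82.]
box 0.62 [161. 202.  64.  47.]
box 0.43 [347. 153.  30.  24.]
{'intrinsics': array([[374.87781625,   0.        , 278.58359606],
       [  0.        , 374.87781625, 207.75767338],
       [  0.        ,   0.        ,   1.        ]]), 'k1': -0.055443878870401996, 'tool_from_camera': array([[ 6.57290673e-04,  9.57912536e-01,  2.87059472e-01,
         7.28942029e-02],
       [ 9.99998789e-01, -1.03451748e-03,  1.16243293e-03,
         1.03366263e-03],
       [ 1.41047711e-03,  2.87058361e-01, -9.57912057e-01,
        -1.42090184e-01],
       [ 0.00000000e+00,  0.00000000e+00,  0.00000000e+00,
         1.00000000e+00]])}
```

View pics/top0.png

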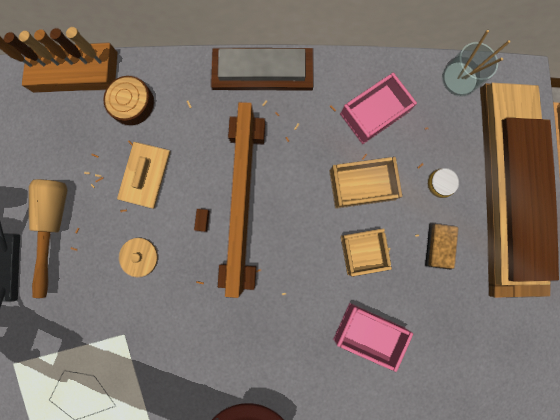

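View pics/scene0.png

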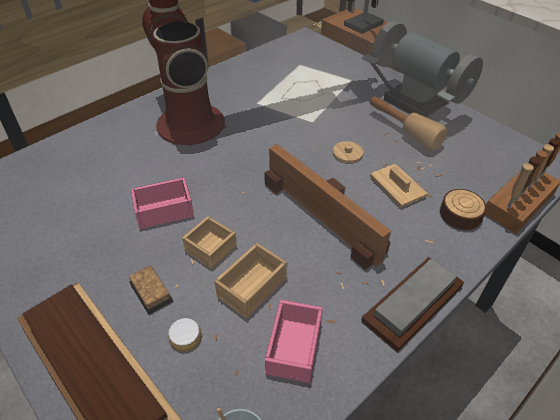

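Top view: the lid is at (144,175) and the plank at (240,200). There are three rectangular boxes:
- Pale wood at (367,182)
- Pink at (379,107)
- Pink at (374,336)

The square box at (367,252) is small_box. The pale wood box at (367,182) fits, being rectangular and the lid's colour; in the scene view it is at (252,280). I'll fit models to the masks and confirm with one crop.

```bash
cat > h.py <<'E'
from station import *
import cv2,numpy as np
from scipy.optimize import minimize
from scipy.spatial.transform import Rotation as R
def cam(n,o=None):
    c=get_calibration(n)
    if n!="wrist": return c,c["world_from_camera"]
    T=np.eye(4);T[:3,:3]=R.from_rotvec(o["tool_rot"]).as_matrix();T[:3,3]=o["tool_pos"]
    return c,T@c["tool_from_camera"]
def proj(P,C):
    c,W=C; p=(np.asarray(P)-W[:3,3])@W[:3,:3]
    s=np.c_[p[:,0],-p[:,1]]/-p[:,2:]
    s=s*(1+c["k1"]*(s**2).sum(1,keepdims=True)); K=c["intrinsics"]
    return s*[K[0,0],K[1,1]]+K[:2,2]
def cub(a,b,z0,z1): return np.array([[x*a/2,y*b/2,z] for x in(-1,1) for y in(-1,1) for z in(z0,z1)])
MODEL={"lid":[cub(.12,.07,0,.006),cub(.14,.09,.006,.018),cub(.07,.016,.018,.048)],"box":[cub(.14,.09,0,.06)],
 "plank":[cub(.4,.028,0,.11)]}
def place(V,p,z=0):
    c,s=np.cos(p[2]),np.sin(p[2]); return V@np.array([[c,s,0],[-s,c,0],[0,0,1]])+[p[0],p[1],z]
def sil(name,p,C,z=0):
    m=np.zeros((840,1120),np.uint8)
    for V in MODEL[name]:
        h=cv2.convexHull(proj(place(V,p,z),C).astype(np.float32))
        cv2.fillConvexPoly(m,np.round((h*2+.5)*16).astype(np.int32),255,cv2.LINE_AA,4)
    return cv2.resize(m,(560,420),interpolation=cv2.INTER_AREA)/255.
def fit(name,obs,p0,z=0):
    def f(p):
        e=0
        for m,C in obs:
            s=sil(name,p,C,z); e-=np.minimum(s,m).sum()/np.maximum(s,m).sum()
        return e/len(obs)
    best=None
    for k in range(2):
        S=np.array([p0]+[np.array(p0)+d for d in np.diag([.02,.02,.25])])
        r=minimize(f,p0,method="Nelder-Mead",options=dict(initial_simplex=S,xatol=1e-4,fatol=1e-5)); p0=r.x
    return r.x,-r.fun
def mask(q,n,c,tol=30):
    for d in cut_out(q,n):
        if np.hypot(d["rect"][0]-c[0],d["rect"][1]-c[1])<tol: return d["region"].astype(float)
def ground(u,v,z,C):
    g=lambda x: proj([[x[0],x[1],z]],C)[0]-[u,v]
    from scipy.optimize import fsolve
    return fsolve(g,[.5,0])
E
python3 - <<'E'
from h import *
ims={n:get_image(n) for n in("top","scene")}
C={n:cam(n) for n in ims}
tip=ims["top"].copy()
for q,a,b,z,yaw in(("lid",(144,175),(399,187),.018,-.3),("box",(367,182),(252,280),.06,1.5),("plank",(240,200),(330,200),.1,0.)):
    p0=[*ground(*a,z,C["top"]),yaw]
    obs={n:mask(q,n,c) for n,c in(("top",a),("scene",b))}
    for n in obs:
        if obs[n] is not None: print(q,n,[(np.round(x,4)) for x in fit(q,[(obs[n],C[n])],p0)])
    o=[(m,C[n]) for n,m in obs.items() if m is not None]
    if o:
        p,s=fit(q,o,p0);print(q,"both",np.round(p,4),round(s,3))
        for V in MODEL[q]: cv2.polylines(tip,[cv2.convexHull(np.round(proj(place(V,p),C["top"])*16).astype(np.int32))],True,(255,0,0),1,cv2.LINE_AA,4)
cv2.imwrite("pics/crop1.png",cv2.resize(tip[70:320,100:430],None,fx=2.3,fy=2.3,interpolation=cv2.INTER_CUBIC)[:,:,::-1])
E
```

```text
lid top [array([ 0.6211,  0.2506, -0.2328]), np.float64(0.9691)]
lid scene [array([ 0.6196,  0.2521, -0.2354]), np.float64(0.9515)]
lid both [ 0.6207  0.2508 -0.2319] 0.956
box top [array([ 0.6044, -0.2535,  1.72  ]), np.float64(0.9627)]
box scene [array([ 0.6033, -0.2538,  1.7184]), np.float64(0.9615)]
box both [ 0.6041 -0.2539  1.7247] 0.961
plank top [array([ 0.5597,  0.0186, -0.0462]), np.float64(0.7536)]
plank scene [array([ 0.5585,  0.019 , -0.0554]), np.float64(0.9078)]
plank both [ 0.5581  0.0187 -0.0489] 0.829
```

View pics/crop1.png

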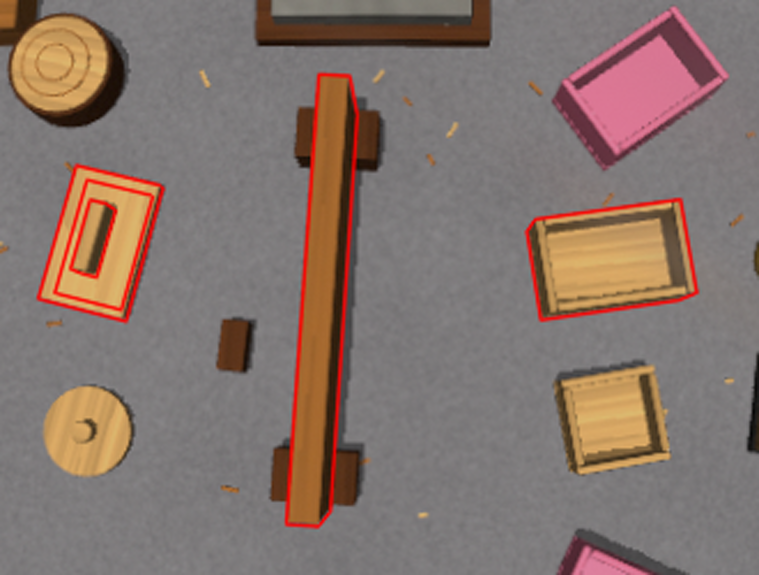

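The crop shows the models fitting the pale lid, the plank and the pale wooden box (not pink), at crop (612,258). The tool's closing direction already matches the lid's short side, so I'll move above the lid.

```bash
python3 -m crank '[{"offset":[-0.03,-0.013,0],"twist":[0,0,0]},{"offset":[-0.08,-0.034,0],"twist":[0,0,0]},{"offset":[-0.137,-0.058,0],"twist":[0,0,0]},{"offset":[-0.194,-0.083,0],"twist":[0,0,0]},{"offset":[-0.251,-0.107,0],"twist":[0,0,0]},{"offset":[-0.308,-0.132,0],"twist":[0,0,0]},{"offset":[-0.365,-0.156,0],"twist":[0,0,0]},{"offset":[-0.422,-0.181,0],"twist":[0,0,0]},{"offset":[-0.479,-0.205,0],"twist":[0,0,0]},{"offset":[-0.52,-0.223,0],"twist":[0,0,0]},{"offset":[-0.542,-0.232,0],"twist":[0,0,0]},{"offset":[-0.542,-0.232,0],"twist":[0,0,0]},{"offset":[-0.542,-0.232,0],"twist":[0,0,0]},{"offset":[-0.542,-0.232,0],"twist":[0,0,0]}]' 0.6 20
cat > lk.py <<'E'
from h import *
import sys
o=get_obs(); im=get_image("wrist"); C=cam("wrist",o)
p0=[.6207,.2508,-.232]
c=proj([[p0[0],p0[1],.018]],C)[0]; print("expected",c)
for d in cut_out("lid","wrist"): print(d["confidence"],np.round(d["rect"]))
m=mask("lid","wrist",c,60)
p,s=fit("lid",[(m,C)],p0); print(np.round(p,4),s)
Rm=R.from_rotvec(o["tool_rot"]).as_matrix()
print("tool pos",o["tool_pos"],"R",np.round(Rm,4).tolist(),"force",o["contact_force"])
print("offset to (lid xy, z=.023)",np.round(Rm.T@(np.array([p[0],p[1],.023])-o["tool_pos"]),4))
print("y yaw",np.degrees(np.arctan2(Rm[1,1],Rm[0,1])),"want",np.degrees(p[2])+90)
for V in MODEL["lid"]: cv2.polylines(im:=np.ascontiguousarray(im),[cv2.convexHull(np.round(proj(place(V,p),C)*16).astype(np.int32))],True,(255,0,0),1,cv2.LINE_AA,4)
cv2.imwrite("pics/wrist1.png",im[:,:,::-1])
E
python3 lk.py
```

```text
t: 2.55
tool_pos: [0.6198, 0.2518, 0.2315]
tool_rot: [-0.379, -3.119, -0.0]
contact_force: [0.2, -0.9, -0.3]
opening: 0.0512
grip_force: 0.0
expected [277.14953535 175.45650705]
0.77 [277. 175.  96. 140.]
[ 0.6228  0.2514 -0.2352] 0.9709044995354844
tool pos [0.61983419 0.25179166 0.23149984] R [[-0.9709, 0.2396, -0.0001], [0.2396, 0.9709, 0.0003], [0.0001, 0.0002, -1.0]] force [ 0.21453996 -0.8569632  -0.33811407]
offset to (lid xy, z=.023) [-0.003   0.0003  0.2085]
y yaw 76.13977592945295 want 76.5239875678558
```

View pics/wrist1.png

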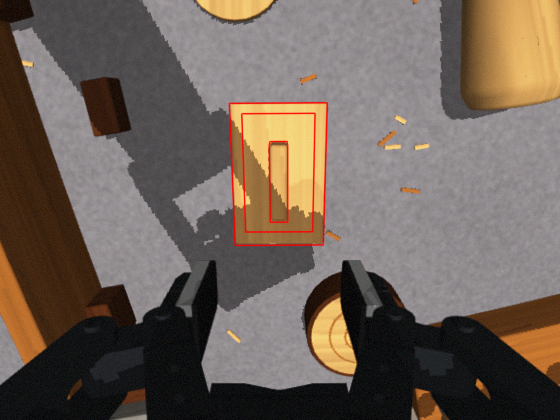

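The wrist view shows the lid model lying on the lid (278,175), with the handle centred between the fingers. Descending.

```bash
python3 -m crank '[{"offset":[-0.002,0,0.03],"twist":[0,0,-0.4]},{"offset":[-0.002,0,0.08],"twist":[0,0,-0.4]},{"offset":[-0.002,0,0.13],"twist":[0,0,-0.4]},{"offset":[-0.002,0,0.17],"twist":[0,0,-0.4]},{"offset":[-0.002,0,0.195],"twist":[0,0,-0.4]},{"offset":[-0.002,0,0.206],"twist":[0,0,-0.4]},{"offset":[-0.002,0,0.206],"twist":[0,0,-0.4]},{"offset":[-0.002,0,0.206],"twist":[0,0,-0.4]},{"offset":[-0.002,0,0.206],"twist":[0,0,-0.4]}]'
```

```text
t: 3.82
tool_pos: [0.6239, 0.2504, 0.0271]
tool_rot: [0.371, 3.117, 0.002]
contact_force: [0.1, 0.0, 0.3]
opening: 0.0512
grip_force: 0.0
```

```bash
python3 -m crank '[{"offset":[0,0,0.002],"twist":[0,0,0]},{"offset":[0,0,0.002],"twist":[0,0,0]},{"offset":[0,0,0.002],"twist":[0,0,0]},{"offset":[0,0,0.002],"twist":[0,0,0]},{"offset":[0,0,0.002],"twist":[0,0,0]},{"offset":[0,0,0.002],"twist":[0,0,0]},{"offset":[0,0,0.002],"twist":[0,0,0]},{"offset":[0,0,0.002],"twist":[0,0,0]}]' 0 20
```

```text
t: 4.82
tool_pos: [0.6229, 0.25, 0.0235]
tool_rot: [0.371, 3.119, 0.0]
contact_force: [0.6, 0.8, 1.2]
opening: 0.0157
grip_force: 21.0
```

```bash
python3 -m crank '[{"offset":[0,0,-0.005],"twist":[0,0,0]},{"offset":[0,0,-0.015],"twist":[0,0,0]},{"offset":[0,0,-0.035],"twist":[0,0,0]},{"offset":[0,0,-0.06],"twist":[0,0,0]},{"offset":[0,0,-0.09],"twist":[0,0,0]},{"offset":[0,0,-0.12],"twist":[0,0,0]},{"offset":[0,0,-0.15],"twist":[0,0,0]},{"offset":[0,0,-0.175],"twist":[0,0,0]},{"offset":[0,0,-0.19],"twist":[0,0,0]},{"offset":[0,0,-0.195],"twist":[0,0,0]},{"offset":[0,0,-0.195],"twist":[0,0,0]}]'
python3 - <<'E'
from h import *
o=get_obs();C=cam("wrist",o);im=get_image("wrist");cv2.imwrite("pics/wrist2.png",im[:,:,::-1])
Rm=R.from_rotvec(o["tool_rot"]).as_matrix();print(o["contact_force"],o["wrist_torque"],np.round(Rm,3).tolist())
print(np.round(Rm.T@(np.array([.604,-.254,o["tool_pos"][2]])-o["tool_pos"]),4))
ds=cut_out("lid","wrist");print([(d["confidence"],d["rect"]) for d in ds])
yaw=np.arctan2(Rm[1,1],Rm[0,1])-np.pi/2
p0=[*o["tool_pos"][:2],yaw]; print(p0,o["tool_pos"][2])
for z in(-.027,-.025,-.023,-.021): print(z,fit("lid",[(ds[0]["region"].astype(float),C)],p0,o["tool_pos"][2]+z))
E
```

```text
t: 6.2
tool_pos: [0.6225, 0.25, 0.218]
tool_rot: [-0.371, -3.119, 0.0]
contact_force: [0.3, -0.4, -1.9]
opening: 0.0156
grip_force: 20.5
[ 0.27141537 -0.38987634 -1.90974395] [-0.0285903  -0.02595441 -0.06226556] [[-0.972, 0.235, -0.001], [0.235, 0.972, -0.0], [0.001, -0.0, -1.0]]
[-1.002e-01 -4.943e-01  1.000e-04]
[(0.85, [278.1, 244.9, 234.3, 284.7])]
[np.float64(0.6225490071321915), np.float64(0.24998615407521446), np.float64(-0.23682747189200515)] 0.21795557164360158
-0.027 (array([ 0.62200063,  0.25084945, -0.2371265 ]), np.float64(0.7457871852225596))
-0.025 (array([ 0.62197243,  0.25112494, -0.2357056 ]), np.float64(0.7418878035825707))
-0.023 (array([ 0.62188525,  0.25094691, -0.23433351]), np.float64(0.7273156769941987))
-0.021 (array([ 0.62191607,  0.25106679, -0.23671949]), np.float64(0.7114381611108453))
```

View pics/wrist2.png

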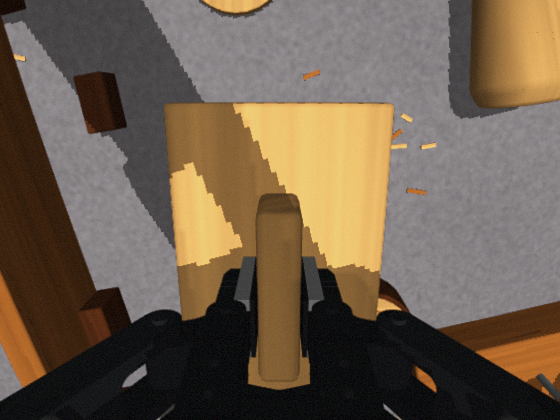

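The lid is firmly held and looks level in the wrist view, with its front edge horizontal at row 103. Carrying it over the plank with a 68° turn.

```bash
python3 -m crank '[{"offset":[-0.002,-0.01,0],"twist":[0,0,1]},{"offset":[-0.006,-0.03,0],"twist":[0,0,4]},{"offset":[-0.012,-0.06,0],"twist":[0,0,8]},{"offset":[-0.02,-0.1,0],"twist":[0,0,13]},{"offset":[-0.028,-0.14,0],"twist":[0,0,19]},{"offset":[-0.036,-0.18,0],"twist":[0,0,25]},{"offset":[-0.045,-0.22,0],"twist":[0,0,31]},{"offset":[-0.053,-0.26,0],"twist":[0,0,37]},{"offset":[-0.061,-0.3,0],"twist":[0,0,43]},{"offset":[-0.069,-0.34,0],"twist":[0,0,49]},{"offset":[-0.077,-0.38,0],"twist":[0,0,55]},{"offset":[-0.085,-0.42,0],"twist":[0,0,60]},{"offset":[-0.092,-0.455,0],"twist":[0,0,64]},{"offset":[-0.097,-0.48,0],"twist":[0,0,66.5]},{"offset":[-0.1,-0.494,0],"twist":[0,0,67.8]},{"offset":[-0.1,-0.494,0],"twist":[0,0,67.8]},{"offset":[-0.1,-0.494,0],"twist":[0,0,67.8]}]'
cat > ck.py <<'E'
from h import *
import sys
o=get_obs();C={n:cam(n,o) for n in("top","scene","wrist")}
Rm=R.from_rotvec(o["tool_rot"]).as_matrix();yaw=np.arctan2(Rm[1,1],Rm[0,1])-np.pi/2
z=o["tool_pos"][2]-.0235
p=[*o["tool_pos"][:2],yaw];print("tool",np.round(o["tool_pos"],4),np.degrees(yaw),"box yaw",np.degrees(1.722)-180,o["grip_force"])
b=[.604,-.254,1.722]
out=[]
for n in("scene","wrist"):
    im=np.ascontiguousarray(get_image(n))
    for q,pp,zz,col in(("lid",p,z,(255,0,0)),("box",b,0,(0,0,255))):
        for V in MODEL[q]: cv2.polylines(im,[cv2.convexHull(np.round(proj(place(V,pp,zz),C[n])*16).astype(np.int32))],True,col,1,cv2.LINE_AA,4)
    if n=="scene":
        u,v=proj([[*o["tool_pos"][:2],z]],C[n])[0].astype(int);im=cv2.resize(im[v-75:v+75,u-100:u+100],(560,420),interpolation=cv2.INTER_CUBIC)
    out.append(cv2.resize(im,(400,300) if n=="wrist" else (400,300)))
cv2.imwrite(f"pics/{sys.argv[1]}.png",np.hstack(out)[:,:,::-1])
print("off to box",np.round(Rm.T@(np.array([b[0],b[1],.0935])-o["tool_pos"]),4),np.round(Rm,4).tolist())
E
python3 ck.py c1
```

```text
t: 8.43
tool_pos: [0.6042, -0.2527, 0.2182]
tool_rot: [-2.046, -2.383, -0.001]
contact_force: [-0.3, -0.1, -1.1]
opening: 0.0157
grip_force: 20.5
tool [ 0.6042 -0.2527  0.2182] -81.30470226130412 box yaw -81.33666767847224 20.54122030735016
off to box [-0.0013 -0.0004  0.1247] [[-0.1512, 0.9885, -0.0001], [0.9885, 0.1512, 0.0006], [0.0006, -0.0, -1.0]]
```

View pics/c1.png

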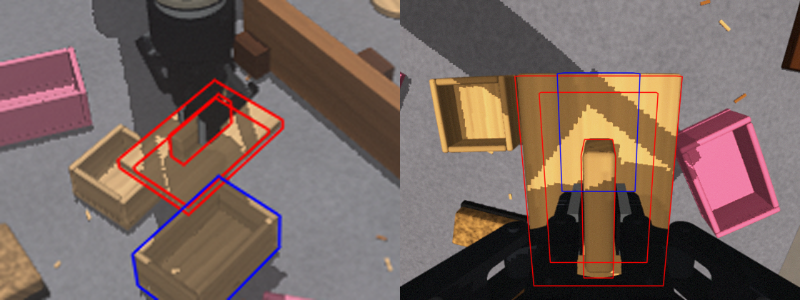

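The lid matches the level model (red) in both views, and the box matches its model (blue). Lowering most of the way, then one more check.

```bash
python3 -m crank '[{"offset":[-0.001,0,0.01],"twist":[0,0,0]},{"offset":[-0.001,0,0.03],"twist":[0,0,0]},{"offset":[-0.001,0,0.055],"twist":[0,0,0]},{"offset":[-0.001,0,0.08],"twist":[0,0,0]},{"offset":[-0.001,0,0.1],"twist":[0,0,0]},{"offset":[-0.001,0,0.113],"twist":[0,0,0]},{"offset":[-0.001,0,0.118],"twist":[0,0,0]},{"offset":[-0.001,0,0.118],"twist":[0,0,0]},{"offset":[-0.001,0,0.118],"twist":[0,0,0]}]'
python3 ck.py c2
```

```text
t: 9.65
tool_pos: [0.6049, -0.255, 0.1016]
tool_rot: [2.047, 2.381, 0.001]
contact_force: [0.8, -0.8, -0.4]
opening: 0.0158
grip_force: 20.5
tool [ 0.6049 -0.255   0.1016] -81.36710281450694 box yaw -81.33666767847224 20.535863041877747
off to box [ 0.0012 -0.0008  0.0081] [[-0.1501, 0.9887, 0.0018], [0.9887, 0.1501, -0.001], [-0.0013, 0.0017, -1.0]]
```

View pics/c2.png

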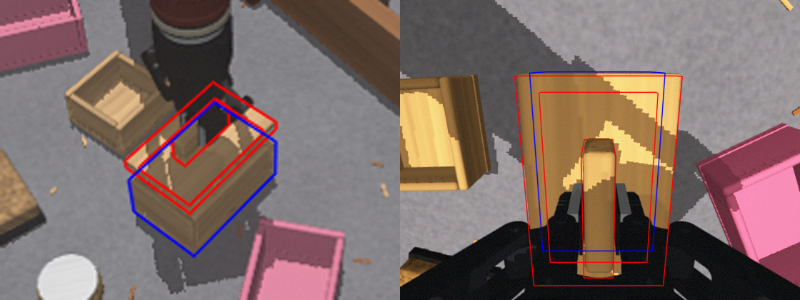

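```bash
python3 -m crank '[{"offset":[0.001,-0.001,0.003],"twist":[0,0,0]},{"offset":[0.001,-0.001,0.006],"twist":[0,0,0]},{"offset":[0.001,-0.001,0.007],"twist":[0,0,0]},{"offset":[0.001,-0.001,0.007],"twist":[0,0,0]},{"offset":[0.001,-0.001,0.007],"twist":[0,0,0]},{"offset":[0.001,-0.001,0.007],"twist":[0,0,0]}]'
python3 ck.py c3
```

```text
t: 10.5
tool_pos: [0.6032, -0.2538, 0.0935]
tool_rot: [2.048, 2.382, 0.0]
contact_force: [-0.8, -0.3, -1.3]
opening: 0.0159
grip_force: 20.5
tool [ 0.6032 -0.2538  0.0935] -81.36838706787165 box yaw -81.33666767847224 20.535663664340973
off to box [-0.0003  0.0008 -0.    ] [[-0.1501, 0.9887, 0.0002], [0.9887, 0.1501, -0.0001], [-0.0002, 0.0002, -1.0]]
```

View pics/c3.png

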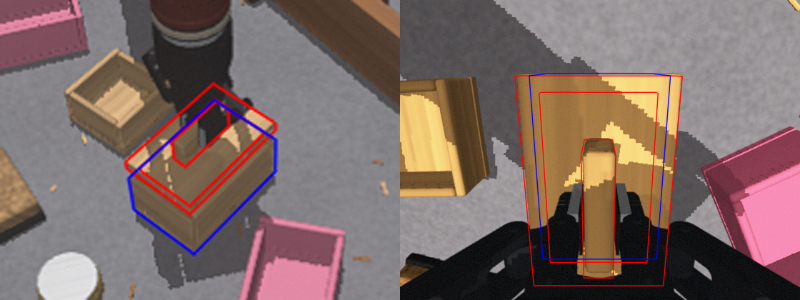

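The lid hovers level and centred just above the rim: the lid and box models coincide in plan, and the box hasn't moved. Handing in.

```bash
python3 -c "from station import *; print(finish_job())"
```

```text
the job is handed in; nothing more can be done
None
```

I handed the job in with the lid held level about 10 mm above the pale wooden box's rim, within about 1 mm of centre and 0.1° of the box's long side by my readings. It took about 11 s, and the last grip reading was 20.5 N a finger: the gripper's minimum is 20 N, so your 10 N wasn't possible. I saw no sign of contact with the plank or box.

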